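# Release a dead-locked instrument drawer with a pin punch

## Task

The electronic lock of the grey steel drawer is dead, so spring the drawer by hand: take the slim punch out of the wooden block, put it down through the narrow slot in the top of the drawer unit, feel along the slot for the hidden stud of the latch lever and press it gently (never harder than 12 N) until the drawer springs right out. Then stand the slim punch back in the hole of the block that it came from; leave the stout punch and the other things alone.

Things in the scene. Friction and masses are not known exactly. Their poses are not given: they have to be found in the camera images.
- lockbox: grey steel drawer unit screwed to the bench, 170 (x) x 150 (y) x 84 mm high; origin at the centre of its underside; its own -x side is the front (keypad above, drawer with a bar handle below), +z up. The drawer slides out along its own -x by 60 mm; its handle stands 23 mm in front of the unit when shut.
- access_slot (a point): centre of the access slot, 9 mm wide (x) and 34 mm long (y), at the upper surface of the 4 mm steel top plate, 84 mm above the bench, 37 mm behind the front face; a steel bezel 1.6 mm high and 14 x 38 mm inside surrounds it. Axes as the unit's, z up. Unseen below it, on the slot's middle line, is the latch stud; elsewhere a 6 mm pin meets nothing down to 36 mm.
- latch: hidden spring latch lever; origin at its pivot, 36 mm below and 48 mm behind the slot's centre. Its stud, 7 mm round, is set anywhere within 12 mm either way along the slot, its top 10 to 30 mm under the plate's upper surface; not measured. It starts to give at 3 to 6 N; after 4 to 6 mm, at 5 to 9 N, the latch lets go; 1.5 to 3 mm on is a hard stop. Never press it with more than 12 N.
- drawer (a joint): how far the drawer stands out, in m: 0 shut and latched, 0.060 fully sprung out. Once the latch lets go a damped spring pushes it right out in about one second; keep the lever pressed until it has started to move (10 mm is plenty).
- punch_block: wooden block, 56 (x) x 130 (y) x 74 mm high on an 8 mm plinth 64 x 138 mm, fixed; origin at the centre of its underside, z up. Three upright holes, 12 mm wide and 69 mm deep, lie in a row along its own y at -40, 0 and +40 mm; the punches stand in the two outer ones (which one is where varies), the middle one is empty.
- slim_punch_grip (a point): the slim punch: centre of its round steel grip, 16 mm in diameter and 70 mm long, standing upright on the block, this point 109 mm above the bench; z is its axis, up. Below the grip is a pin 6 mm thick and 66 mm long, whose tip lies 101 mm below this point. The flat shoulder under the grip rests on the block's top. About 0.11 kg.
- slim_punch_tip (a point): the tip of the slim punch's pin, 101 mm below the centre of the grip on the axis; chamfered. Inside the block when the punch stands in it (8 mm above the bench).
- stout_punch_grip (a point): the stout punch: centre of its steel grip, 24 mm in diameter and 70 mm long, so visibly thicker than the slim one's; its pin is 10 mm thick and does not go into the access slot. To be left standing.
- tape_measure_1: yellow tape measure on the bench, 41 x 89 x 65 mm, origin at the centre of its underside; to be left alone.
- sanding_block_1: black rubber sanding block on the bench, 63 x 106 x 27 mm, origin at the centre of its underside; to be left alone.
- bread_maker: white bread maker, 255 mm high, 334 mm deep (its own x) and 268 mm wide (its own y), origin at the centre of its underside; it stands at the back of the bench between the drawer unit and the punch block: carry things round in front of it (its own -x side) or well above it.
There are look-alikes about, which are no part of the job. Leave any green or yellow look-alike of the part that bears slim_punch_grip alone.

How it is judged:
On the way, in this order (a step that is already met when the one before it is completed fails the run):
1. the slim punch's tip is down in the access slot, at least 8 mm below the top plate's upper surface, with the drawer still shut (z of slim_punch_tip in the frame of access_slot below -0.008 m and horizontal distance between slim_punch_tip and access_slot below 0.02 m and value of joint drawer below 0.006 m), for 0.1 s.
2. the drawer starts to spring out with the punch's tip still in the slot (z of slim_punch_tip in the frame of access_slot below -0.008 m and horizontal distance between slim_punch_tip and access_slot below 0.02 m and value of joint drawer above 0.008 m).
At the end, for the whole second after the job is handed in: The drawer stands out at least 54 of its 60 mm; the slim punch stands upright (within 0.12 rad) in the hole of the block it came from, its grip within 10 mm of where it was at the start; the stout punch's grip is within 10 mm of its start (value of joint drawer above 0.054 m and distance of each of slim_punch_grip, stout_punch_grip from where it was at the start of the episode below 0.01 m and angle between slim_punch_grip's own z axis and vertical below 0.12 rad); the robot touches nothing.
It fails at once if the punch presses the latch lever with more than 12 N (contact force between slim_punch and latch above 12 N).
It fails at once if the tape measure or the sanding block is moved by more than 30 mm (distance of any of tape_measure_1, sanding_block_1 from where it was at the start of the episode above 0.03 m).
It also fails if it takes over 72 s, if anything falls off the work surface, if the arm or the gripper's body presses on something with over 40 N, if the wrist force passes 120 N, or if a joint passes its speed limit or range.

## Robot

A 6-joint arm with a two-finger parallel gripper is mounted at the origin on a cart in front of the work surface, level with it; the furniture and walls round the work are solid. World frame = base frame: x ahead of the robot, y to its left, z up, the work surface at z = 0. Lengths are in m, angles in rad, forces in N, time in s.
With the tool pointing down it reaches from about 0.3 to 0.875 m from the base axis. Payload 6.4 kg.
Tool frame: the origin (TCP) lies midway between the tips of the shut fingers; the grasp point (between the pads) lies 19 mm behind it (arm.hold_point_z is the distance from the TCP to the grasp point, in m); z points along the fingers, y is the line along which they close (so a half turn about z gives the same grasp; the last joint's range is limited). The gripper opens to 85 mm and grips with 20 to 120 N. Pads are 22 mm wide; open, the fingers measure 114 mm over their backs; the gripper's body (76 mm by 85 mm) begins 54 mm behind the grasp point. The pads swing forward as they close: fully open they stand 13 mm farther back than shut.
Start: joints at [-1.481, 0.181, 1.607, -0, 1.354, -0.206], TCP at [0.168, -0.55, 0.231] pointing down, gripper open.
Joint ranges: [-2.99, 2.99], [-0.89, 2.07], [0.3, 2.58], [-1.14, 4.28], [0, 2.63], [-3.12, 3.12]. Speed limits (rad/s): [2.57, 2.57, 3.01, 3.14, 3.14, 3.14].

## Interface

Orientations are given as a unit quaternion [w, x, y, z].
In Python, from plant import arm, optics, workorder gives the robot as it stands.
- The arm moves only by the shell command python3 -m creep 'ROWS' [FORCE]. ROWS is text: rows parted by semicolons, each of 7 numbers parted by spaces: the shift along the tool's x, y, z scaled (see below), then the turn, a rotation vector about the tool's x, y, z scaled (see below), then the gripper's target within -1 to 1 (shut at 1, half-way at 0, fully open at -1). A call has 1 to 8 rows; each row shifts and turns the commanded pose from where the row before left it, along the tool's axes as they then stand; what a row does not reach is not made up. The controller multiplies each number of a shift by 5 cm and each number of a turn by 4 degrees. A row lasts 1/8 s, in which the tool goes at most 62.5 mm and 10.7 degrees, less where a joint would pass 70% of its speed; a pose out of reach is approached as far as the arm can. A call with a number of a shift or a turn outside -1 to 1 is refused whole. A call with a gripper value outside its range is refused whole. The fingers move at their own pace and stop on an object; FORCE is the grip in N (left out, the last holds). Time passes only in rows, so rows that do not move let the fingers close. It gives the time, the measured TCP pose, the force, the opening and the grip force at its end, in the units of the state.
- arm.observe(): the state, without advancing time (a new reading comes with each control period).
- optics.camera(name): name is "side" or "top" or "wrist"; returns a dict with "frame" (480x640x3 uint8, blue, green, red), "intrinsics" (3x3 intrinsics, pixels), "R" (3x3) and "t" (3): a world point X has camera coordinates R X + t. Camera axes: x right, y down, z forward; pixel columns grow to the right and rows downward; lengths in m; the calibration is good to about 2 mm. The wrist camera is an equidistant fisheye: a pixel r from the principal point sees the ray r / f radians off the axis. A picture is of the moment at which its call begins. There is no depth.
- workorder.close_job(): hands the job in; it is judged then, once.
The state is a dict: "time": time; "joint_positions": joint angles; "qd": joint speeds; "tau": joint torques, N m; "position": TCP position; "eef_rot": TCP orientation; "ft_force": force on the tool from outside, world axes, zero at the start; "ft_torque": the same for the moment, N m; "opening": finger opening in m; "gripper_force": force on a finger pad.
Only numpy, scipy, OpenCV 4.12 (cv2) and the standard library are available. Lean on these libraries where they do the work, as an engineer would, in place of code of your own. Each camera call takes 0.05 s, during which the arm holds its last target. There are 200 camera calls.

## Working session

There is one attempt and no reset: what is moved stays moved. The work goes in short steps, Python scripts to look and compute and a shell command to move; the robot and the scene stay as the last step left them, time stands still between calls to the robot, and variables do not carry over. Pictures are saved under pics/ and viewed, at most 10 in all, crops included, and the job is handed in when it is done.

```bash
ls; mkdir -p pics; cat > h.py <<'E'
import numpy as np, cv2
from plant import arm, optics, workorder
from scipy.spatial.transform import Rotation as Ro
def ray(c,u,v,fish=False):
    K=np.array(c["intrinsics"]);R=np.array(c["R"]);t=np.array(c["t"])
    a=np.array([(u-K[0,2])/K[0,0],(v-K[1,2])/K[1,1]])
    if fish:
        r=np.linalg.norm(a); d=np.array([*(a/max(r,1e-9)*np.sin(r)),np.cos(r)])
    else: d=np.array([a[0],a[1],1.])
    return -R.T@t, R.T@d
def onz(c,u,v,z,fish=False):
    o,d=ray(c,u,v,fish); return o+d*(z-o[2])/d[2]
def proj(c,X):
    p=np.array(c["R"])@np.array(X)+np.array(c["t"]);q=np.array(c["intrinsics"])@p;return q[:2]/q[2]
def rotm():
    q=arm.observe()["eef_rot"];return Ro.from_quat([q[1],q[2],q[3],q[0]]).as_matrix()
def need(X):
    "tool-axis shift in units of 5 cm to bring TCP to world X"
    s=arm.observe();return rotm().T@(np.array(X)-np.array(s["position"]))/0.05
E
python3 - <<'E'
from h import *
import pickle
for n in("side","top","wrist"):
    c=optics.camera(n);cv2.imwrite(f"pics/{n}0.png",c["frame"]);pickle.dump(c,open(n+"0.pkl","wb"))
    print(n,-np.array(c["R"]).T@np.array(c["t"]),np.array(c["intrinsics"])[0])
s=arm.observe();print(s["position"],rotm().round(3).tolist(),s["time"])
E
```

```text
pics
side [ 0.35399153 -0.81647344  0.61412651] [438.15281375   0.         319.13338091]
top [ 0.33631141 -0.07005523  1.33727514] [495.84167944   0.         320.57330863]
wrist [ 0.23827828 -0.52678076  0.37230482] [371.64829954   0.         314.9141116 ]
[ 0.16758765 -0.54959687  0.23056795] [[0.957, 0.292, -0.0], [0.292, -0.957, 0.001], [0.0, -0.001, -1.0]] 0.15
```

View pics/top0.png

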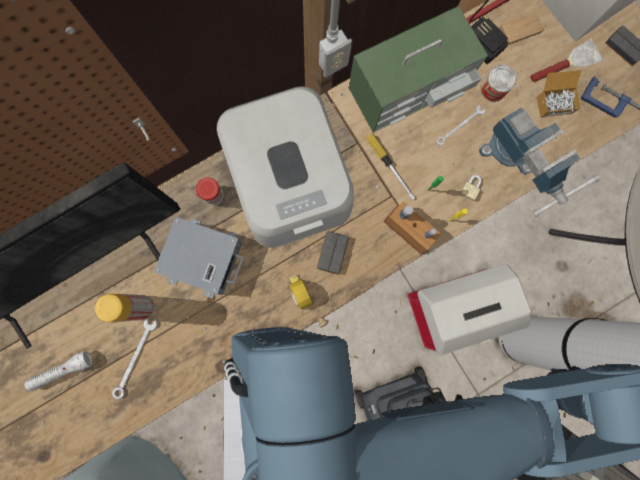

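View pics/side0.png

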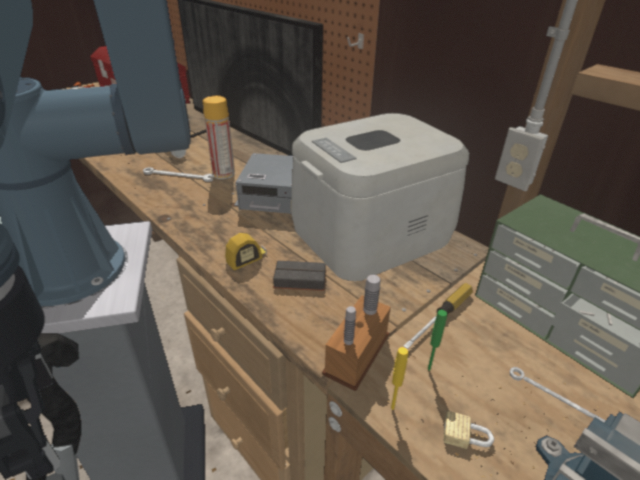

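Top view: block with two punches at about (413,228), drawer unit at (198,258) with its slot at (208,272), and the bread maker between them. Candidates for the slim punch in the side view are:
- steel (349,325), thinner
- steel (372,293), thicker, so the stout punch
- green look-alike (438,330)
- yellow look-alike (400,368)

I choose (349,325) and check it in a close crop.

```bash
python3 - <<'E'
import cv2,numpy as np
t=cv2.imread("pics/top0.png");s=cv2.imread("pics/side0.png")
f=lambda im,x,y,w,h,k:cv2.resize(im[y:y+h,x:x+w],None,fx=k,fy=k,interpolation=cv2.INTER_CUBIC)
a=np.hstack([f(t,380,195,80,60,5),f(t,155,215,80,60,5)]);a2=np.hstack([f(t,195,245,60,60,5),f(s,320,270,100,60,5)])
cv2.imwrite("pics/crop1.png",np.vstack([a,a2[:, :800]]))
E
```

```text
(no output)
```

View pics/crop1.png

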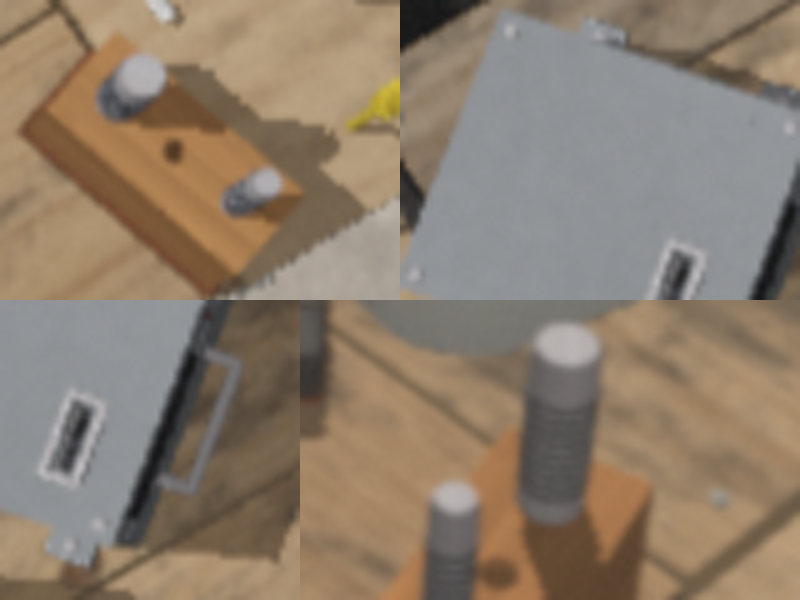

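Crop confirms it: the slim grip's top is at top-view (433,231.6), side (351,309.4); the stout one is clearly thicker at (408.6,210). The slot is at (209.6,272.4).

```bash
python3 - <<'E'
from h import *
import pickle
T=pickle.load(open("top0.pkl","rb"));S=pickle.load(open("side0.pkl","rb"))
def tri(a,b):
    o1,d1=ray(T,*a);o2,d2=ray(S,*b);A=np.c_[d1,-d2];k=np.linalg.lstsq(A,o2-o1,rcond=None)[0]
    p=o1+d1*k[0];q=o2+d2*k[1];return (p+q)/2,np.linalg.norm(p-q)
print("slim top",onz(T,433,231.6,.144),tri((433,231.6),(351,309.4)))
print("stout top",onz(T,408.6,210,.144)); print("hole",onz(T,414.8,225,.074))
print("slot",onz(T,209.6,272.4,.085))
P=[onz(T,*p,.084) for p in((177.2,221.2),(232.8,240.6),(157.8,270),(214.4,289.6))]
print(P,sum(P)/4)
print("bread",onz(T,265,245,.2),"front handle",onz(T,323,225,.1), "tape",onz(T,300,291,.065),"sand",onz(T,333,252,.027))
print(optics.camera("wrist")["R"], need([.3,-.3,.3]))
E
```

```text
slim top [ 0.50786387 -0.37339565  0.144     ] (array([ 0.50863444, -0.37382521,  0.14277025]), np.float64(0.0011900190005558553))
stout top [ 0.56240525 -0.31579514  0.144     ]
hole [ 0.53593563 -0.34465297  0.074     ]
slot [0.42151294 0.18095213 0.085     ]
[array([0.55339302, 0.26478435, 0.084     ]), array([0.50132009, 0.12343083, 0.084     ]), array([0.4298412 , 0.31070647, 0.084     ]), array([0.37830856, 0.16869635, 0.084     ])] [0.46571572 0.2169045  0.084     ]
bread [0.4746449  0.03152298 0.2       ] front handle [ 0.53537087 -0.10599331  0.1       ] tape [ 0.37148473 -0.04505753  0.065     ] sand [ 0.47404876 -0.13330045  0.027     ]
[[ 0.29094585 -0.95673889 -0.00109798]
 [-0.91436085 -0.27839602  0.2940066 ]
 [-0.28159322 -0.08453605 -0.95580276]] [ 3.98901559 -4.00675859 -1.38038716]
```

View pics/wrist0.png

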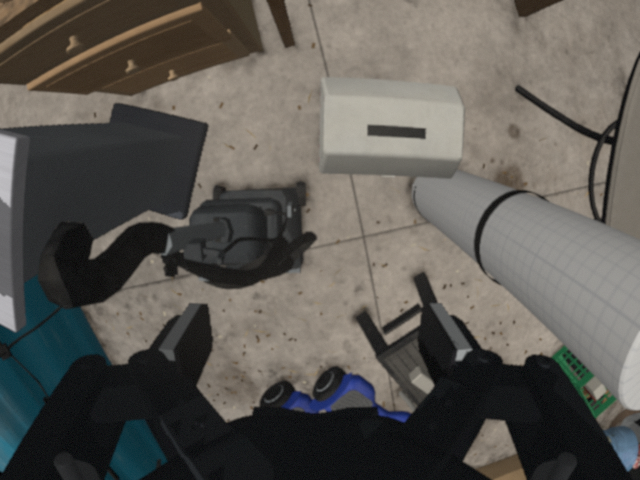

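Heights, the 79 mm punch spacing (80 expected) and reach all check out. The wrist view shows only the floor and the fingers. Moving above the slim punch, then turning so the fingers close across the row, half open.

```bash
python3 -m creep '.94 -.17 0 0 0 0 0;.94 -.17 0 0 0 0 0;.94 -.17 0 0 0 0 0;.94 -.17 0 0 0 0 0;.94 -.17 0 0 0 0 0;.94 -.17 0 0 0 0 0;.94 -.17 0 0 0 0 0;.94 -.17 0 0 0 0 0'
python3 -m creep '0 0 0 0 0 -.92 0;0 0 0 0 0 -.92 0;0 0 0 0 0 -.92 0;0 0 0 0 0 -.92 0;0 0 0 0 0 -.92 0;0 0 0 0 0 -.92 0;0 0 0 0 0 -.92 0;0 0 0 0 0 -.92 0'
python3 - <<'E'
from h import *
import pickle
c=optics.camera("wrist");cv2.imwrite("pics/w1.png",c["frame"]);pickle.dump(c,open("w1.pkl","wb"))
print(need([.5083,-.3736,.231]),rotm().round(3).tolist(),arm.observe()["joint_positions"])
E
```

```text
time: 1.2
position: [0.5087, -0.3744, 0.2311]
eef_rot: [-0.0, 0.989, 0.147, -0.0]
ft_force: [0.3, -1.6, 1.3]
opening: 0.0425
gripper_force: 0.0
time: 2.2
position: [0.5073, -0.3753, 0.2309]
eef_rot: [-0.0, 0.919, 0.395, -0.0]
ft_force: [0.7, 0.0, 0.6]
opening: 0.0427
gripper_force: 0.0
[ 0.03695244 -0.00862765 -0.00151139] [[0.686, 0.727, -0.0], [0.727, -0.686, 0.001], [0.0, -0.001, -1.0]] [-8.24616084e-01  3.04223675e-01  1.45764545e+00  3.16474729e-05
  1.38042522e+00 -6.79608816e-02]
```

View pics/w1.png

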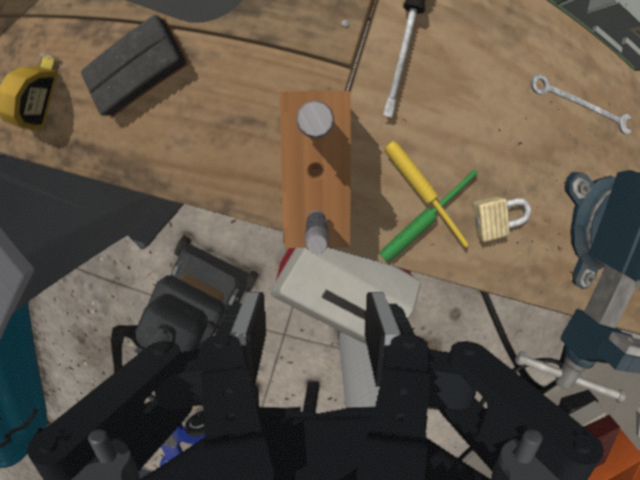

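The wrist view shows the slim punch at (316,232) (top disc about (316,242)), centred between the fingers. The stout punch is ahead at (315,119), and the coloured drivers lie clear of the fingers.

```bash
python3 - <<'E'
from h import *
import pickle
c=pickle.load(open("w1.pkl","rb"))
for p in((316,240),(315,119)):print(onz(c,*p,.144,True))
print("hole",onz(c,316,169,.074,True))
g=c["frame"][195:260,290:345].astype(int)
cv2.imwrite("pics/w1c.png",cv2.resize(c["frame"][90:270,260:370],None,fx=3.3,fy=3.3,interpolation=cv2.INTER_CUBIC))
E
```

```text
[ 0.51022056 -0.37092059  0.144     ]
[ 0.56245812 -0.31498017  0.144     ]
hole [ 0.53662244 -0.34323308  0.074     ]
```

View pics/w1c.png

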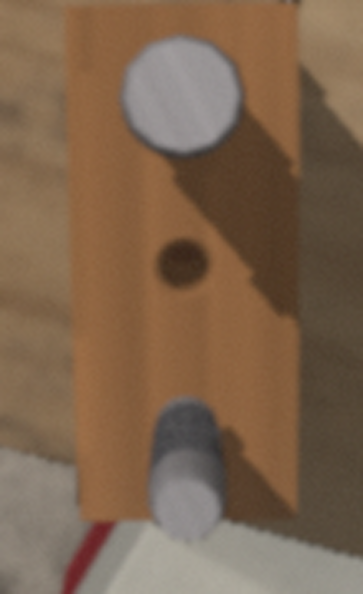

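Slim top disc is at (316.7,243.6), which gives (0.509,-0.372) and agrees with the earlier fix to 1–2 mm. Descend and grip.

```bash
python3 -m creep '.02 0 .64 0 0 0 0;.02 0 .64 0 0 0 0;0 0 .64 0 0 0 0;0 0 .64 0 0 0 0;0 0 0 0 0 0 0'
python3 -m creep '0 0 0 0 0 0 1;0 0 0 0 0 0 1;0 0 0 0 0 0 1;0 0 0 0 0 0 1;0 0 0 0 0 0 1' 80
python3 -c "
from h import *
s=arm.observe();print(s['position'],s['ft_force'],s['ft_torque'],need([.5083,-.3736,.231]))"
```

```text
time: 2.88
position: [0.5071, -0.3721, 0.1001]
eef_rot: [-0.003, 0.919, 0.393, -0.001]
ft_force: [0.5, 0.5, 0.3]
opening: 0.0426
gripper_force: 0.0
time: 3.5
position: [0.5098, -0.375, 0.1053]
eef_rot: [0.002, 0.919, 0.394, 0.001]
ft_force: [-0.2, 0.4, 6.2]
opening: 0.0144
gripper_force: 78.5
[ 0.5098028  -0.37495842  0.1053429 ] [-0.16382822  0.39949191  6.1624974 ] [-0.00295055  0.04702955  0.02778606] [-1.57871670e-03 -3.17174009e-02 -2.51326792e+00]
```

```bash
python3 -m creep '0 0 -.3 0 0 0 1;0 0 -.5 0 0 0 1;0 0 -.6 0 0 0 1;0 0 -.6 0 0 0 1;0 0 -.5 0 0 0 1;0 0 -.1 0 0 0 1'
python3 -c "
from h import *
c=optics.camera('side');cv2.imwrite('pics/s2.png',c['frame'][60:,200:560]);s=arm.observe();print(s['position'],s['ft_force'],s['ft_torque'],s['opening'])"
```

```text
time: 4.25
position: [0.5096, -0.3747, 0.2361]
eef_rot: [0.002, 0.919, 0.394, 0.001]
ft_force: [-0.3, -0.1, -1.8]
opening: 0.0143
gripper_force: 78.1
[ 0.50931573 -0.37434558  0.23526277] [ 0.41198955 -0.54178238 -1.55087109] [-0.04905826  0.00082197  0.02158843] 0.01446288029709379
```

View pics/s2.png

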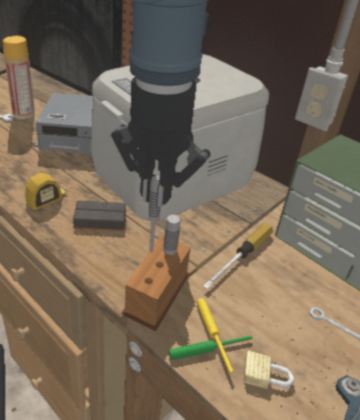

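The slim punch hangs upright in the gripper (tip near crop (152,248)), clear of its hole; the stout one still stands. Carrying it round the front of the bread maker.

```bash
python3 -m creep '.15 -.86 0 0 0 0 1;.15 -.86 0 0 0 0 1;.15 -.86 0 0 0 0 1;.15 -.86 0 0 0 0 1;.15 -.86 0 0 0 0 1;.59 -.83 0 0 0 0 1;.59 -.83 0 0 0 0 1'
python3 -m creep '.59 -.83 0 0 0 0 1;.59 -.83 0 0 0 0 1;.94 -.75 0 0 0 0 1;.94 -.75 0 0 0 0 1;0 0 0 0 0 0 1;0 0 0 0 0 0 1'
python3 - <<'E'
from h import *
import pickle
c=optics.camera("wrist");cv2.imwrite("pics/w2.png",c["frame"]);pickle.dump(c,open("w2.pkl","wb"))
t=optics.camera("top");cv2.imwrite("pics/t2.png",t["frame"])
print(need([.4215,.181,.231]),rotm().round(3).tolist(),arm.observe()["position"])
E
```

```text
time: 5.18
position: [0.3583, -0.0969, 0.2321]
eef_rot: [-0.001, 0.919, 0.393, -0.0]
ft_force: [1.3, 0.4, -1.2]
opening: 0.0144
gripper_force: 78.1
time: 5.92
position: [0.35, 0.1214, 0.2323]
eef_rot: [-0.0, 0.919, 0.395, -0.001]
ft_force: [0.4, 0.0, -1.2]
opening: 0.0141
gripper_force: 78.2
[1.85883025 0.18394451 0.03269045] [[0.691, 0.723, -0.001], [0.723, -0.691, -0.0], [-0.001, -0.001, -1.0]] [0.35061105 0.12019588 0.23273208]
```

View pics/w2.png

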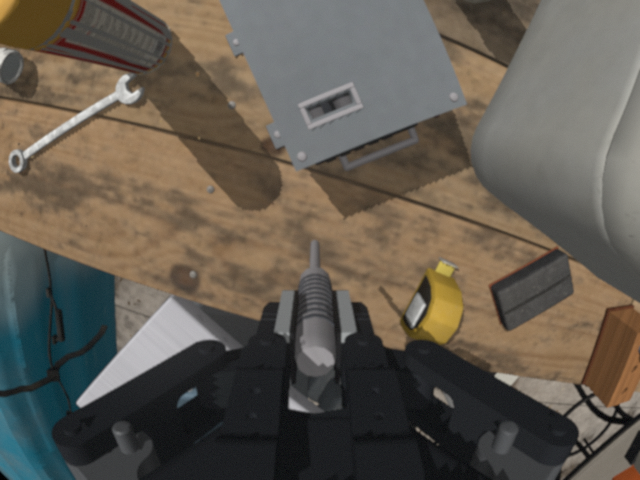

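The slot bezel is at about (330,105), with something inside it that may be the stud. The pin tip is at (314,241). Refining the bezel by mask and taking a close crop.

```bash
python3 - <<'E'
from h import *
import pickle
c=pickle.load(open("w2.pkl","rb"));f=c["frame"]
g=cv2.cvtColor(f,cv2.COLOR_BGR2GRAY)
m=np.zeros_like(g);m[75:138,290:372]=(g[75:138,290:372]>165)*255
cs,_=cv2.findContours(m,0,2);k=max(cs,key=cv2.contourArea);r=cv2.minAreaRect(k);b=cv2.boxPoints(r);print(r)
w=np.array([onz(c,*p,.0856,True) for p in b]);print(w.round(4),w.mean(0),[np.linalg.norm(w[i]-w[i-1]).round(4) for i in range(4)])
print("tip",onz(c,314.5,243,.1357,True), "TCP",arm.observe()["position"])
a=cv2.resize(f[75:138,290:372],(492,378),interpolation=cv2.INTER_CUBIC);d=cv2.resize(f[225:290,290:340],(291,378),interpolation=cv2.INTER_CUBIC)
cv2.imwrite("pics/c2.png",np.hstack([a,d]))
E
```

```text
((308.0, 101.0), (0.0, 0.0), 0.0)
[[0.4118 0.1966 0.0856]
 [0.4118 0.1966 0.0856]
 [0.4118 0.1966 0.0856]
 [0.4118 0.1966 0.0856]] [0.41180694 0.19664183 0.0856    ] [np.float64(0.0), np.float64(0.0), np.float64(0.0), np.float64(0.0)]
tip [0.34847342 0.12263298 0.1357    ] TCP [0.35061105 0.12019588 0.23273208]
```

View pics/c2.png

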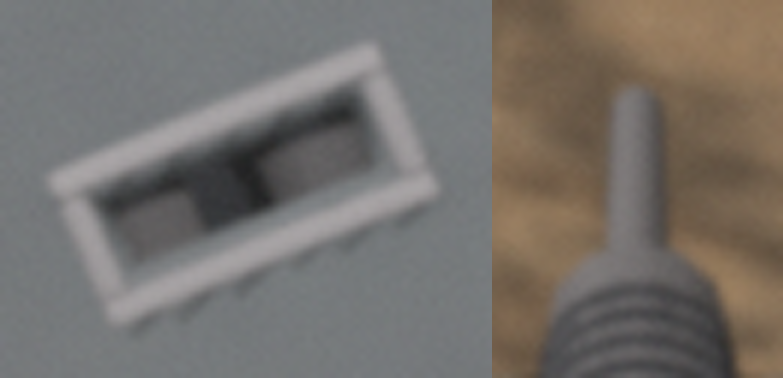

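Bezel outer corners are at crop (50,182), (375,42), (438,190), (118,322). A dark bluish 7 mm-wide thing at (222,192) inside is probably the stud.

```bash
python3 - <<'E'
from h import *
import pickle
c=pickle.load(open("w2.pkl","rb"))
q=[(50,182),(375,42),(438,190),(118,322)]
w=np.array([onz(c,x/6+290,y/6+75,.0856,True) for x,y in q]);C=w.mean(0)
print(w.round(4).tolist(),C,[np.linalg.norm(w[i]-w[i-1]).round(4) for i in range(4)])
L=(w[1]+w[2]-w[0]-w[3]);L/=np.linalg.norm(L);print("long axis",L)
for z in(.074,.064,.054):
    p=onz(c,222/6+290,195/6+75,z,True)-C;print(z,"along",p@L,"across",p@np.array([-L[1],L[0],0]))
print("tip offset err vs TCP", onz(c,290+637/5.82,225+88/5.82,.1357,True)-arm.observe()["position"])
Cd=[C[0],C[1],.2327];print(need(Cd))
E
```

```text
[[0.4042, 0.1993, 0.0856], [0.4469, 0.1844, 0.0856], [0.4396, 0.1649, 0.0856], [0.3979, 0.1802, 0.0856]] [0.42214063 0.18219643 0.0856    ] [np.float64(0.0201), np.float64(0.0452), np.float64(0.0208), np.float64(0.0444)]
long axis [ 0.94159686 -0.33674225  0.        ]
0.074 along -0.0028247270494064893 across 0.00013907714295372325
0.064 along -0.002314033863017423 across 0.0005511774764881476
0.054 along -0.0018033406766282953 across 0.0009632778100225643
tip offset err vs TCP [ 0.04130942 -0.0359974  -0.09703208]
[ 1.88494447e+00  1.76643493e-01 -1.33131116e-03]
```

```bash
python3 -m creep '.9 .1 0 0 0 0 1;.95 .1 0 0 0 0 1;0 0 .35 0 0 0 1;0 0 .35 0 0 0 1;0 0 0 0 0 0 1;0 0 0 0 0 0 1'
python3 - <<'E'
from h import *
import pickle
c=optics.camera("wrist");pickle.dump(c,open("w3.pkl","wb"));print(arm.observe()["position"])
f=c["frame"];cv2.imwrite("pics/c3.png",cv2.resize(f[190:290,260:380],None,fx=6,fy=6,interpolation=cv2.INTER_CUBIC))
E
```

```text
time: 6.78
position: [0.4225, 0.1802, 0.1989]
eef_rot: [0.0, 0.92, 0.393, 0.0]
ft_force: [-0.6, -0.2, 0.1]
opening: 0.014
gripper_force: 78.2
[0.42265874 0.1804847  0.19920792]
```

View pics/c3.png

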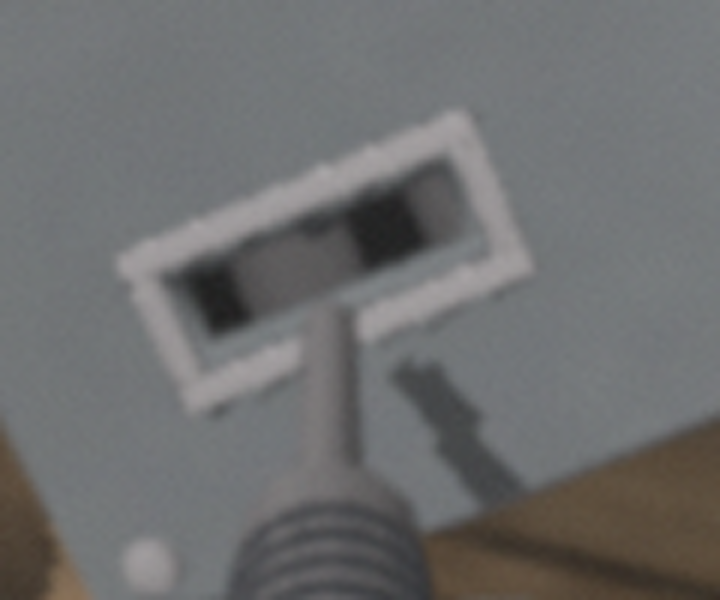

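Now the tip is at crop (330,312), just above the near bezel bar. Bezel corners are (118,265), (462,110), (537,268), (190,412). The dark and light pattern inside has shifted with the view, so it's only deep shading; I'll probe for the stud by feel.

```bash
python3 - <<'E'
from h import *
import pickle
c=pickle.load(open("w3.pkl","rb"));P=lambda x,y,z:onz(c,x/6+260,y/6+190,z,True)
w=np.array([P(x,y,.0856) for x,y in[(118,265),(462,110),(537,268),(190,412)]]);C=w.mean(0)
L=(w[1]+w[2]-w[0]-w[3]);L/=np.linalg.norm(L);N=np.array([-L[1],L[0],0])
t=P(330,318,.102);d=t-C;print(C,L,t,"along",d@L,"across",d@N,[np.linalg.norm(w[i]-w[i-1]).round(4) for i in range(4)])
v=rotm().T;print("units: to centre",-v@np.array([d[0],d[1],0])/.05,"L",v@L,"N",v@N)
p=arm.observe()["position"];d2=p-C;print("TCP along/across",d2@L,d2@N)
E
```

```text
[0.42207117 0.18262392 0.0856    ] [ 0.94226863 -0.33485792  0.        ] [0.42146529 0.18119829 0.102     ] along -9.35166062864273e-05 across -0.0015462112315054225 [np.float64(0.0204), np.float64(0.0449), np.float64(0.0214), np.float64(0.0456)]
units: to centre [ 2.89805901e-02 -1.09512862e-02  2.31602545e-05] L [0.4093144  0.91239247 0.00130638] N [ 9.12392682e-01 -4.09315458e-01  6.69924207e-04]
TCP along/across 0.0012699851420170253 -0.0018189679195558263
```

```bash
python3 -m creep '.03 -.01 .06 0 0 0 1;0 0 .06 0 0 0 1;0 0 .06 0 0 0 1;0 0 .06 0 0 0 1;0 0 0 0 0 0 1'
python3 -m creep '0 0 .02 0 0 0 1;0 0 .02 0 0 0 1;0 0 .02 0 0 0 1;0 0 0 0 0 0 1'|egrep 'pos|force'
python3 -m creep '0 0 .02 0 0 0 1;0 0 .02 0 0 0 1;0 0 .02 0 0 0 1;0 0 0 0 0 0 1'|egrep 'pos|force'
python3 -m creep '0 0 .02 0 0 0 1;0 0 .02 0 0 0 1;0 0 0 0 0 0 1'|egrep 'pos|force'
```

```text
time: 7.45
position: [0.4222, 0.1828, 0.1859]
eef_rot: [-0.0, 0.919, 0.394, -0.0]
ft_force: [0.2, -0.1, -0.7]
opening: 0.0142
gripper_force: 78.2
position: [0.4225, 0.1827, 0.1832]
ft_force: [0.3, -0.4, -0.9]
gripper_force: 78.2
position: [0.4224, 0.1827, 0.1802]
ft_force: [0.9, 0.0, -0.6]
gripper_force: 78.2
position: [0.4225, 0.1827, 0.1782]
ft_force: [0.4, 0.5, -0.7]
gripper_force: 78.2
```

Tip is in the slot without contact. Going on down in 3 mm steps, watching the force.

```bash

python3 -m creep '0 0 .03 0 0 0 1;0 0 .03 0 0 0 1;0 0 .03 0 0 0 1;0 0 0 0 0 0 1'|egrep 'pos|ft_force'
python3 -m creep '0 0 .02 0 0 0 1;0 0 .02 0 0 0 1;0 0 .02 0 0 0 1;0 0 0 0 0 0 1'|egrep 'pos|ft_force'
```

```text
position: [0.4224, 0.1827, 0.1736]
ft_force: [-1.2, 0.1, -0.2]
position: [0.4225, 0.1827, 0.1707]
ft_force: [0.9, 0.2, -1.1]
```

```bash

python3 -m creep '0 0 .02 0 0 0 1;0 0 .02 0 0 0 1;0 0 .02 0 0 0 1;0 0 0 0 0 0 1'|egrep 'pos|ft_force'
```

```text
position: [0.4224, 0.1827, 0.1677]
ft_force: [0.3, -0.6, -0.3]
```

```bash

python3 -m creep '0 0 .02 0 0 0 1;0 0 .02 0 0 0 1;0 0 .02 0 0 0 1;0 0 0 0 0 0 1'|egrep 'pos|ft_force'
```

```text
position: [0.4225, 0.1828, 0.1647]
ft_force: [0.6, -0.2, -0.4]
```

```bash

python3 -m creep '0 0 .02 0 0 0 1;0 0 .02 0 0 0 1;0 0 .02 0 0 0 1;0 0 0 0 0 0 1'|egrep 'pos|ft_force'
```

```text
position: [0.4224, 0.1827, 0.1617]
ft_force: [0.6, 0.4, -1.4]
```

```bash

python3 -m creep '0 0 .02 0 0 0 1;0 0 .02 0 0 0 1;0 0 .02 0 0 0 1;0 0 0 0 0 0 1'|egrep 'pos|ft_force'
```

```text
position: [0.4224, 0.1827, 0.1587]
ft_force: [0.4, 0.2, -0.4]
```

```bash

python3 -m creep '0 0 .02 0 0 0 1;0 0 .02 0 0 0 1;0 0 .02 0 0 0 1;0 0 0 0 0 0 1'|egrep 'pos|ft_force'
```

```text
position: [0.4224, 0.1827, 0.1557]
ft_force: [-0.3, -0.6, -0.3]
```

```bash

python3 -m creep '0 0 .02 0 0 0 1;0 0 .02 0 0 0 1;0 0 .02 0 0 0 1;0 0 0 0 0 0 1'|egrep 'pos|ft_force'
```

```text
position: [0.4228, 0.1828, 0.1532]
ft_force: [0.3, -0.3, 5.4]
```

```bash

python3 -m creep '0 0 .02 0 0 0 1;0 0 .02 0 0 0 1;0 0 .02 0 0 0 1;0 0 0 0 0 0 1'|egrep 'time|pos|ft_force'
```

```text
time: 13.32
position: [0.4227, 0.1826, 0.1499]
ft_force: [-0.5, -1.5, 4.0]
```

Contact. Checking whether the drawer has moved before pressing on.

```bash
python3 -m creep '0 0 .02 0 0 0 1;0 0 0 0 0 0 1'|egrep 'pos|ft_force'
python3 - <<'E'
from h import *
import pickle
S=pickle.load(open("side0.pkl","rb"));c=optics.camera("side");pickle.dump(c,open("s3.pkl","wb"))
d=cv2.absdiff(c["frame"],S["frame"]).max(2);print((d[175:225,232:300]>30).sum())
print(arm.observe()["ft_force"])
E
```

```text
position: [0.4226, 0.1827, 0.1485]
ft_force: [0.4, 0.1, 1.8]
271
[ 0.58166643 -0.78979109  1.51019824]
```

```bash
cat > dr.py <<'E'
from h import *
import pickle
L=np.array([.942,-.335,0]);N=np.array([.335,.942,0]);C=np.array([.4221,.1826,0])
def chk():
    for n in("side","top"):
        A=pickle.load(open(n+"0.pkl","rb"));c=optics.camera(n)
        d=cv2.absdiff(c["frame"],A["frame"]).max(2)
        # profile of change along the outward line, averaged over 60 mm of drawer width, at z .03
        o=[]
        for k in range(30,125,6):
            v=[]
            for a in np.arange(0,.061,.004):
                u=proj(c,C-N*k/1000+L*a+[0,0,.035]).round().astype(int);v.append(d[u[1],u[0]])
            o.append((k,int(np.mean(v))))
        print(n,o)
chk()
E
python3 dr.py; python3 -c "
from h import *
s=arm.observe();print(s['ft_force'],s['ft_torque'],s['position'],s['opening'],s['time'])"
```

```text
side [(30, 41), (36, 38), (42, 21), (48, 13), (54, 6), (60, 16), (66, 23), (72, 8), (78, 2), (84, 14), (90, 44), (96, 51), (102, 29), (108, 19), (114, 11), (120, 2)]
top [(30, 7), (36, 12), (42, 34), (48, 56), (54, 50), (60, 41), (66, 48), (72, 54), (78, 34), (84, 6), (90, 7), (96, 74), (102, 9), (108, 2), (114, 31), (120, 47)]
[ 0.80006497 -1.23589159  1.71250139] [-0.25304824 -0.18703722  0.01336562] [0.42259204 0.18272733 0.14869574] 0.014270342425729077 13.725
```

The change profile peaks at 96 mm (drawer front, 37+60) and 120 mm (handle, 23 mm further), with the tip still in the slot. So the drawer has sprung out. Withdrawing and rechecking.

```bash
python3 -m creep '0 0 -.1 0 0 0 1;0 0 -.2 0 0 0 1;0 0 -.3 0 0 0 1;0 0 -.4 0 0 0 1;0 0 -.4 0 0 0 1;0 0 -.3 0 0 0 1;0 0 0 0 0 0 1'|egrep 'pos|ft'
python3 -m creep '-.94 -.1 0 0 0 0 1;-.94 -.1 0 0 0 0 1;-.94 .75 0 0 0 0 1;-.94 .75 0 0 0 0 1;-.59 .83 0 0 0 0 1;0 0 0 0 0 0 1'|egrep 'pos|ft'
python3 dr.py; python3 -c "
from h import *
print(need([.38,-.2,.235]))"
```

```text
position: [0.4233, 0.1829, 0.2354]
ft_force: [-0.8, 0.5, -1.7]
position: [0.3495, -0.0511, 0.2334]
ft_force: [1.0, 1.2, -1.3]
side [(30, 45), (36, 45), (42, 46), (48, 44), (54, 44), (60, 52), (66, 52), (72, 13), (78, 18), (84, 13), (90, 20), (96, 20), (102, 20), (108, 20), (114, 35), (120, 67)]
top [(30, 1), (36, 7), (42, 34), (48, 68), (54, 63), (60, 43), (66, 50), (72, 52), (78, 52), (84, 50), (90, 56), (96, 44), (102, 27), (108, 2), (114, 52), (120, 45)]
[-1.76617463  2.54625869 -0.04315438]
```

```bash
python3 -m creep '-.31 .85 0 0 0 0 1;-.31 .85 0 0 0 0 1;-.31 .85 0 0 0 0 1;-.31 .85 0 0 0 0 1;-.31 .85 0 0 0 0 1;-.31 .85 0 0 0 0 1;-.31 .85 0 0 0 0 1;-.31 .8 0 0 0 0 1'|egrep pos
python3 -m creep '0 0 0 0 0 0 1;0 0 0 0 0 0 1;0 0 0 0 0 0 1'
python3 - <<'E'
from h import *
import pickle
P=[arm.observe()["position"]]
c=optics.camera("wrist");pickle.dump(c,open("w4.pkl","wb"));P.append(arm.observe()["position"])
t=optics.camera("top");s=optics.camera("side");pickle.dump((t,s),open("ts4.pkl","wb"));P.append(arm.observe()["position"])
print(np.round(P,4).tolist(),rotm().round(3).tolist(),need([.5096,-.3747,.2361]))
# empty holes / dark spots on the block in the wrist view
f=c["frame"];h=cv2.cvtColor(f,cv2.COLOR_BGR2HSV);w=((h[...,0]<20)&(h[...,1]>90)&(h[...,2]>90)).astype(np.uint8)
g=cv2.cvtColor(f,cv2.COLOR_BGR2GRAY)
from h import onz
for nm,X in(("slim hole",[.5087,-.3727,.074]),("mid",[.5358,-.3442,.074])):
    p=np.array(c["R"])@X+c["t"];th=np.arctan2(np.hypot(p[0],p[1]),p[2]);K=np.array(c["intrinsics"])
    u=K[:2,2]+K[0,0]*th*p[:2]/np.hypot(p[0],p[1]);print(nm,u)
    x,y=u.astype(int);print(g[y-16:y+17:2,x-18:x+19:2])
E
```

```text
position: [0.5102, -0.3695, 0.2329]
time: 16.82
position: [0.5086, -0.3688, 0.2338]
eef_rot: [-0.0, 0.919, 0.395, -0.0]
ft_force: [-0.5, 0.8, -0.1]
opening: 0.0141
gripper_force: 78.6
[[0.5086, -0.3688, 0.2338], [0.5086, -0.3692, 0.234], [0.5085, -0.3698, 0.2342]] [[0.689, 0.725, 0.0], [0.725, -0.689, -0.0], [0.0, 0.0, -1.0]] [-0.05607839  0.08262384 -0.03717694]
slim hole [320.1803365  223.60610567]
[[101 101 103 107 113 114 111 111 109 107 106 102 105 110 111 110 110 110
  111]
 [104 102 101 105 114 113 108 110 108 108 103 106 106 110 110 109 109 112
  110]
 [102 101 103 106 113 111 112 110 108 105 105 103 106 111 112 110 110 110
  110]
 [102 101 101 107 112 111 112 109 107 107 106 103 107 111 108 110 109 111
  110]
 [102 102 102 106 112 113 112 109 104  99 100 102 107 111 112 109 109 109
  109]
 [104 102 103 105 110 113 105  86  72  66  70  83  99 109 110 110 110 111
  112]
 [105 100 102 108 110 108  80  58  56  54  55  65  83 105 112 111 110 113
  110]
 [102 103 101 104 111  92  63  55  55  54  55  55  67 100 110 109 113 111
  111]
 [101 103 101 107 110  86  60  57  55  60  57  5
[... 1391 characters left out ...]
  56  56  57  55  53  62 101 111 112 112 107
   92]
 [101 105 105 109 110  82  56  55  54  52  53  56  69 103 112 110 111 111
  107]
 [104 105 105 108 112  94  66  56  56  58  60  70  90 108 112 111 111 111
  108]
 [103 102 105 110 114 107  88  72  68  73  81  93 108 114 113 111 111 111
  108]
 [101 102 105 106 114 110 105 100  95  98 105 108 110 111 112 108 110 110
  111]
 [105 100 104 108 116 113 110 108 108 111 108 105 107 114 114 112 111 112
  109]
 [103 102 102 108 112 113 113 110 108 106 104 102 107 111 110 109 112 112
  111]
 [103 103 104 108 113 116 112 109 107 105 105 105 107 111 112 110 110 113
  112]
 [103 102 102 108 113 114 111 107 107 104 106 103 106 109 112 110 109 111
  111]]
```

```bash
python3 - <<'E'
from h import *
import pickle
c=pickle.load(open("w4.pkl","rb"));g=cv2.cvtColor(c["frame"],cv2.COLOR_BGR2GRAY)
y,x=np.nonzero(g[207:241,303:338]<82);u,v=x.mean()+303,y.mean()+207
# pin tip: grey, low saturation against the block
H=onz(c,u,v,.074,True);t=onz(c,314.7,243,.1367,True);print((u,v),H,"tip",t)
print("image-based shift",rotm().T@(H-t)/.05)
h=cv2.cvtColor(c["frame"],cv2.COLOR_BGR2HSV)[...,1]
for r in range(226,262,4):print(r,h[r,300:332:2])
E
```

```text
(np.float64(319.2676056338028), np.float64(222.6549295774648)) [ 0.50871003 -0.37157556  0.074     ] tip [ 0.50729994 -0.36768772  0.1367    ]
image-based shift [-0.03697212  0.07347049  1.25403054]
226 [137 136 140 136 135 139 136 140 126 128 123 133 136 135 140 138]
230 [136 135 135 136 135 138 138 138 136 139 137 140 138 136 132 138]
234 [138 136 136 134 131 138 137 135 137 137 137 137 138 138 138 137]
238 [136 141 136 137 135 135 137 131 135 135 136 136 136 136 137 137]
242 [133 134 135 135 134  98  21   9  13  84 137 137 134 137 139 135]
246 [131 135 136 136 131  72  11  11  13  46 132 138 137 136 139 134]
250 [137 136 133 135 131  55   9   9  13  46 130 136 134 136 135 134]
254 [26 26 23 26 25 23  9  9 13 21 28 27 29 26 24 24]
258 [20 22 22 22 21 15 11  9  8 17 24 24 26 25 23 23]
```

Both estimates agree within 1 mm. Shift, then descend into the hole.

```bash
python3 -m creep '-.045 .08 0 0 0 0 1;0 0 .3 0 0 0 1;0 0 .4 0 0 0 1;0 0 .4 0 0 0 1;0 0 0 0 0 0 1'|egrep 'pos|ft'
python3 -m creep '0 0 .06 0 0 0 1;0 0 .06 0 0 0 1;0 0 .06 0 0 0 1;0 0 .06 0 0 0 1;0 0 0 0 0 0 1'|egrep 'pos|ft'
python3 -m creep '0 0 .1 0 0 0 1;0 0 .1 0 0 0 1;0 0 0 0 0 0 1'|egrep 'pos|ft'
```

```text
position: [0.5083, -0.3737, 0.1752]
ft_force: [-0.2, 0.6, -1.5]
position: [0.5096, -0.3751, 0.1666]
ft_force: [-0.5, -0.1, 0.0]
position: [0.5094, -0.3748, 0.156]
ft_force: [0.3, -0.4, -1.6]
```

```bash
python3 -m creep '0 0 .2 0 0 0 1;0 0 .2 0 0 0 1;0 0 .2 0 0 0 1;0 0 .2 0 0 0 1;0 0 .1 0 0 0 1;0 0 0 0 0 0 1'|egrep 'pos|ft'
python3 -m creep '0 0 .04 0 0 0 1;0 0 .02 0 0 0 1;0 0 0 0 0 0 1'|egrep 'pos|ft'
```

```text
position: [0.5096, -0.3749, 0.1112]
ft_force: [0.7, 0.6, -1.3]
position: [0.5098, -0.3752, 0.1089]
ft_force: [0.2, 0.2, -1.6]
```

```bash
python3 -m creep '0 0 .03 0 0 0 1;0 0 .02 0 0 0 1;0 0 0 0 0 0 1'|egrep 'pos|ft'
python3 -m creep '0 0 .02 0 0 0 1;0 0 0 0 0 0 1'|egrep 'pos|ft'
```

```text
position: [0.5097, -0.3751, 0.1061]
ft_force: [0.3, -0.2, -0.2]
position: [0.5099, -0.3752, 0.1054]
ft_force: [0.7, 0.3, -0.4]
```

```bash
python3 -m creep '0 0 .02 0 0 0 1;0 0 0 0 0 0 1'|egrep 'pos|ft'
python3 -m creep '0 0 0 0 0 0 .4;0 0 0 0 0 0 .2;0 0 0 0 0 0 0;0 0 0 0 0 0 0;0 0 0 0 0 0 0' 20|egrep 'pos|ft|open'
python3 -m creep '0 0 -.2 0 0 0 0;0 0 -.5 0 0 0 0;0 0 -.7 0 0 0 0;0 0 -.7 0 0 0 0;0 0 -.6 0 0 0 0;-.9 0 -.3 0 0 0 0;-.9 0 0 0 0 0 0;0 0 0 0 0 0 0'|egrep 'pos|ft|open'
python3 dr.py
python3 - <<'E'
from h import *
import pickle
for n in("top","side"):
    A=pickle.load(open(n+"0.pkl","rb"))["frame"];c=optics.camera(n);B=c["frame"]
    for nm,X in(("slim",[.5085,-.373,.144]),("stout",[.5624,-.3155,.144])):
        x,y=proj(c,X).astype(int);w=10 if n=="top" else 14
        T=A[y-w:y+w,x-w:x+w];R=B[y-2*w:y+2*w,x-2*w:x+2*w];m=cv2.matchTemplate(R,T,cv2.TM_CCOEFF_NORMED);_,s,_,l=cv2.minMaxLoc(m);print(n,nm,"score",round(s,3),"pixel shift",l[0]-w,l[1]-w)
E
```

```text
position: [0.5099, -0.3753, 0.1053]
ft_force: [-2.6, 2.4, 6.6]
position: [0.5097, -0.3751, 0.1042]
ft_force: [-0.1, -0.0, 0.8]
opening: 0.0426
position: [0.4457, -0.4427, 0.2554]
ft_force: [-0.7, -0.4, 0.3]
opening: 0.0424
side [(30, 39), (36, 40), (42, 39), (48, 33), (54, 35), (60, 48), (66, 52), (72, 27), (78, 28), (84, 24), (90, 26), (96, 25), (102, 26), (108, 26), (114, 39), (120, 66)]
top [(30, 6), (36, 7), (42, 31), (48, 65), (54, 60), (60, 42), (66, 51), (72, 54), (78, 53), (84, 50), (90, 51), (96, 50), (102, 22), (108, 9), (114, 72), (120, 37)]
top slim score 0.985 pixel shift 0 0
top stout score 1.0 pixel shift 0 0
side slim score 0.823 pixel shift 1 1
side stout score 0.698 pixel shift 0 0
```

Punches are back in place. One check of the drawer's extension by shifting the handle's template.

```bash
python3 - <<'E'
from h import *
import pickle
from dr import L,N,C
A=pickle.load(open("top0.pkl","rb"));c=optics.camera("top")
p0=proj(A,C-N*.056+L*.03+[0,0,.035]);x,y=p0.astype(int)
e=lambda f:cv2.Canny(f,40,120)
w=13;T=A["frame"][y-18:y+18,x-w:x+w];R=c["frame"][y-30:y+50,x-10:x+60]
R=c["frame"][y-40:y+50,x-w:x+70]
m=cv2.matchTemplate(R,T,cv2.TM_CCOEFF_NORMED);_,s,_,l=cv2.minMaxLoc(m);d=np.array([l[0],l[1]-22])
print(s,d,onz(c,*(p0+d),.035)-onz(c,*p0,.035),"expected shift",-N*.06)
E
```

```text
side [(30, 40), (36, 40), (42, 37), (48, 36), (54, 38), (60, 51), (66, 54), (72, 24), (78, 26), (84, 23), (90, 26), (96, 24), (102, 25), (108, 26), (114, 39), (120, 70)]
top [(30, 7), (36, 7), (42, 31), (48, 65), (54, 60), (60, 42), (66, 51), (72, 54), (78, 53), (84, 50), (90, 51), (96, 50), (102, 22), (108, 9), (114, 72), (120, 37)]
0.6935874223709106 [ 1 -2] [ 0.00519896 -0.00258985  0.        ] expected shift [-0.0201  -0.05652 -0.     ]
```

```bash
python3 - <<'E'
from h import *
import pickle
L=np.array([.942,-.335,0]);N=np.array([.335,.942,0]);C=np.array([.4221,.1826,0])
A=pickle.load(open("top0.pkl","rb"));c=optics.camera("top")
ga=cv2.cvtColor(A["frame"],6).astype(float);gb=cv2.cvtColor(c["frame"],6).astype(float)
def prof(g,ks):
    return np.array([np.mean([cv2.getRectSubPix(g.astype(np.float32),(1,1),tuple(proj(c,C-N*k/1000+L*a+[0,0,.04])))[0,0] for a in np.arange(.018,.043,.003)]) for k in ks])
ka=np.arange(36,72,3);print("before",prof(ga,ka).round().astype(int));
kb=np.arange(90,135,3);print("after",prof(gb,kb).round().astype(int))
P=prof(ga,np.arange(44,72));print([(s,round(np.corrcoef(P,prof(gb,np.arange(44,72)+s))[0,1],2)) for s in range(40,68,2)])
E
```

```text
before [ 29  48  63  75  84  88  94 111 106  87  81  81]
after [ 56 117 134  86  79  98 102 100 140 186 141 100  95  95  94]
[(40, np.float64(0.34)), (42, np.float64(0.07)), (44, np.float64(-0.1)), (46, np.float64(-0.27)), (48, np.float64(-0.47)), (50, np.float64(-0.54)), (52, np.float64(-0.32)), (54, np.float64(0.12)), (56, np.float64(0.59)), (58, np.float64(0.92)), (60, np.float64(0.91)), (62, np.float64(0.61)), (64, np.float64(0.25)), (66, np.float64(-0.03))]
```

The handle has shifted about 59 mm, so the drawer is fully out. Handing in.

```bash
python3 -c "
from plant import workorder;print(workorder.close_job())"
```

```text
the job is handed in; nothing more can be done
None
```

The drawer sprang out (about 59 of its 60 mm by the top camera), the slim punch is back in its own hole, nothing else was touched, and the job is handed in; no verdict came back, and the highest press I read was about 6 N, sampled only at the end of each move.

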